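Slide the culture plate under the microscope condenser

TASK

With the fingertips, slide the lidded culture plate lying on the microscope's stage under the condenser until it sits fully home in the corner of the stage: flush along the side guide and up against the end stop. Push it smoothly and keep it flat on the stage; do not lift or tip it, and touch neither the condenser nor the arm and pillar that carry it, with the plate or the robot. Leave the dish, tube rack, bottle and spare plate where they are.

Things in the scene. Friction and masses are not known exactly. Their poses are not given: they have to be found in the camera images.
- plate: 24-well culture plate with its lid on, one rigid piece of pale plastic, the only plate on the microscope's stage: 128 (its x) x 85 (its y) x 22 mm high, about 110 g, slides freely. Origin: centre of its underside, z up. Skirt (lowest 9 mm) full size; above it the sides are set back 1 mm. It starts at the stage's end nearer the robot, off the guide and askew, its x roughly along the stage's x.
- stage_centre (a point): Point on the top of the dark flat stage, 160 mm above the bench, on the condenser's axis. x runs along the stage away from the robot, y to the open operator's side, z up. Stage: x -205 to +120 mm, y -140 to +140 (for x below -120: y -80 to +120), 10 mm thick. Plate home: its origin here, its x along this x. The microscope is fixed; its place and yaw differ from run to run.
- side_guide (a point): Point on the side guide's plate-side face (faces +y), at stage height; axes as stage_centre, 43 mm from it towards -y. The guide is an aluminium bar along x on the stage, 10 mm high, 14 mm wide, from x = -205 to +74 mm, with screw heads 6 mm higher.
- end_stop (a point): Point on the end stop's plate-side face (faces -x), at stage height; axes as stage_centre, 64 mm from it towards +x. The stop is an aluminium bar along y on the stage, 10 mm high, 10 mm wide, from y = -57 to +30 mm, with one screw head 6 mm higher. It meets the guide in a square corner.
- illuminator: Rigid bridge over the stage. Origin on the bench 160 mm below stage_centre, same axes. Condenser: black barrel, 44 mm diameter, on the axis, its lower face 28 mm above the stage (6 mm over the plate), rising to the lamp arm. Lamp arm: 44 mm wide in x, y -200 to +25 mm, underside 90 and top 125 mm above the stage, nothing above it. Its pillar: 56 mm wide, y -205 to -145 mm.
- dish: Bystander: round lidded culture dish, 55 mm diameter, 14 mm high, standing on the stage on the operator's side beyond the condenser. Origin at the centre of its underside.
- tube_rack: Bystander: blue rack on the bench with white tubes and blue caps, 165 (its x) x 85 (its y) mm, 118 mm high. Origin at the centre of its underside.
- bottle: Bystander: capped bottle on the bench, 72 mm diameter, 155 mm high. Origin at the centre of its underside.
- spare_plate: Bystander: 6-well plate lying on the bench, not on the stage, 128 (its x) x 85 (its y) x 22 mm. Origin at the centre of its underside.
There are look-alikes about, which are no part of the job. What is shaped like the plate but brown, green or red is not meant.

How it is judged:
At the end, for the whole second after the job is handed in: The plate lies flat and at rest on the stage in the corner of side guide and end stop: its origin within 3 mm of stage_centre in x and in y, height within 2 mm, within 0.035 rad (2 degrees) of the stage's direction and tilted less than 0.02 rad (x of plate in the frame of stage_centre between -0.003 and 0.003 m and y of plate in the frame of stage_centre between -0.003 and 0.003 m and z of plate in the frame of stage_centre between -0.002 and 0.002 m and angle between the x axis of plate and the x axis of stage_centre, either way round below 0.035 rad and angle between plate's own z axis and vertical below 0.02 rad and linear speed of plate below 0.01 m/s); the robot touches nothing.
It fails at once if the plate is lifted: its origin more than 4 mm above the stage (z of plate in the frame of stage_centre above 0.004 m).
It fails at once if the plate is tipped by more than 0.06 rad (3.5 degrees) (angle between plate's own z axis and vertical above 0.06 rad).
It fails at once if the plate is jolted: faster than 0.3 m/s (linear speed of plate above 0.3 m/s).
It fails at once if the condenser, its lamp arm or pillar is touched with more than 1 N (contact force between illuminator and anything else above 1 N).
It fails at once if the dish, tube rack, bottle or spare plate is moved by more than 8 mm (distance of any of dish, tube_rack, bottle, spare_plate from where it was at the start of the episode above 0.008 m).
It also fails if it takes over 58 s, if anything falls off the work surface, if the arm or the gripper's body presses on something with over 40 N, if the wrist force passes 120 N, or if a joint passes its speed limit or range.

ROBOT

A 6-joint arm with a two-finger parallel gripper is mounted at the origin on the work surface. World frame = base frame: x ahead of the robot, y to its left, z up, the work surface at z = 0. Lengths are in m, angles in rad, forces in N, time in s.
With the tool pointing down it reaches from about 0.275 to 0.825 m from the base axis. Payload 5.2 kg.
Tool frame: the origin (TCP) lies midway between the tips of the shut fingers; the grasp point (between the pads) lies 19 mm behind it (arm.grip_point_offset is the distance from the TCP to the grasp point, in m); z points along the fingers, y is the line along which they close (so a half turn about z gives the same grasp; the last joint's range is limited). The gripper opens to 93 mm and grips with 3 to 60 N. Pads are 15 mm wide; open, the fingers measure 128 mm over their backs; the gripper's body (75 mm by 188 mm) begins 65 mm behind the grasp point.
Start: joints at [1.144, 0.259, 1.535, -0, 1.348, -0.203], TCP at [0.122, 0.536, 0.219] pointing down, gripper open.
Joint ranges: [-3.14, 3.14], [-0.91, 2.08], [0.19, 2.58], [-1.22, 4.36], [0.22, 2.71], [-3.12, 3.12]. Speed limits (rad/s): [2.57, 2.57, 3.14, 3.14, 3.14, 3.14].

INTERFACE

Orientations are given as a unit quaternion [w, x, y, z].
In Python, from rig import arm, vision gives the robot as it stands.
- The arm moves only by the shell command python3 -m creep 'ROWS'. ROWS is a JSON object of lists of equal length, an entry for each row: "dp": the shift along the tool's x, y, z each as a share of 2.5 cm, from -1 to 1, a list of three; "delta_rot": the turn, a rotation vector about the tool's x, y, z each as a share of 60 degrees, from -1 to 1, a list of three; "claw": the opening, from 0 (shut) to 1 (fully open). In form: {"dp": [[tx, ty, tz], ...], "delta_rot": [[ax, ay, az], ...], "claw": [claw, ...]}. A call has 1 to 10 rows; each row shifts and turns the commanded pose from where the row before left it, along the tool's axes as they then stand; what a row does not reach is not made up. A row lasts 1/8 s, in which the tool goes at most 62.5 mm and 10.7 degrees, less where a joint would pass 70% of its speed; a pose out of reach is approached as far as the arm can. A call with a number of a shift or a turn outside -1 to 1 is refused whole. A call with a gripper value outside its range is refused whole. The fingers move at their own pace and stop on an object; the grip force is fixed at half the most. Time passes only in rows, so rows that do not move let the fingers close. It gives the time, the measured TCP pose, the force, the opening and the grip force at its end, in the units of the state.
- arm.state(): the state, without advancing time (a new reading comes with each control period).
- vision.get_image(name): name is "side" or "top" or "wrist"; returns a dict with "pixels" (384x512x3 uint8, red, green, blue), "range_z" (384x512 float32, m along the optical axis (not along the pixel's ray), 0 where there is no reading), "intrinsics" (3x3 intrinsics, pixels), "rvec" (rotation vector, rad) and "tvec" (3), from world to camera coordinates, as OpenCV has them. Camera axes: x right, y down, z forward; pixel columns grow to the right and rows downward; lengths in m; the calibration is good to about 2 mm. A picture is of the moment at which its call begins.
- arm.finish_job(): hands the job in; it is judged then, once.
The state is a dict: "time": time; "joint_pos": joint angles; "joint_vel": joint speeds; "effort": joint torques, N m; "position": TCP position; "tcp_rot": TCP orientation; "force": force on the tool from outside, world axes, zero at the start; "torque": the same for the moment, N m; "opening": finger opening in m; "finger_force": force on a finger pad.
Only numpy, scipy, OpenCV 4.12 (cv2) and the standard library are available. Lean on these libraries where they do the work, as an engineer would, in place of code of your own. Each camera call takes 0.05 s, during which the arm holds its last target. There are 200 camera calls.

## Working session

There is one attempt and no reset: what is moved stays moved. The work goes in short steps, Python scripts to look and compute and a shell command to move; the robot and the scene stay as the last step left them, time stands still between calls to the robot, and variables do not carry over. Pictures are saved under pics/ and viewed, at most 10 in all, crops included, and the job is handed in when it is done.

```bash
mkdir -p pics; ls; python3 - <<'E'
from rig import arm,vision
import cv2,numpy as np
s=arm.state(); print(s['time'],s['position'],s['tcp_rot'],s['opening'])
for n in('top','side'):
    d=vision.get_image(n); np.savez(f'{n}.npz',**d); cv2.imwrite(f'pics/{n}0.png',d['pixels'][...,::-1])
    print(n,d['intrinsics'].round(1).tolist(),d['rvec'],d['tvec'])
E
```

```text
pics
0.0 [0.12180351 0.53579564 0.21784455] [-2.67090248e-04  1.11641791e-01  9.93748124e-01 -8.40223217e-04] 0.093320644428857
top [[364.7, 0.0, 258.4], [0.0, 364.7, 184.7], [0.0, 0.0, 1.0]] [ 1.95504168 -2.24834484  0.25035967] [0.06364122 0.50658177 1.11810176]
side [[494.7, 0.0, 251.8], [0.0, 494.7, 198.2], [0.0, 0.0, 1.0]] [ 2.38490145  1.12040798 -0.30484886] [-0.32287338 -0.26949052  1.54430719]
```

View pics/top0.png

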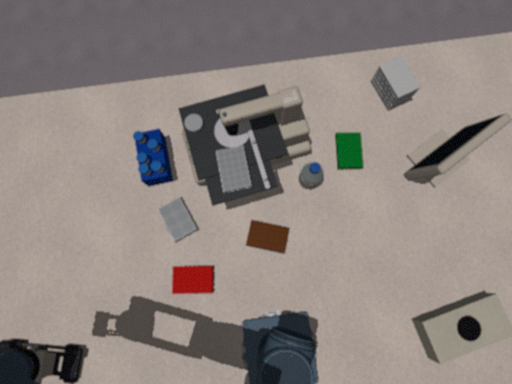

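View pics/side0.png

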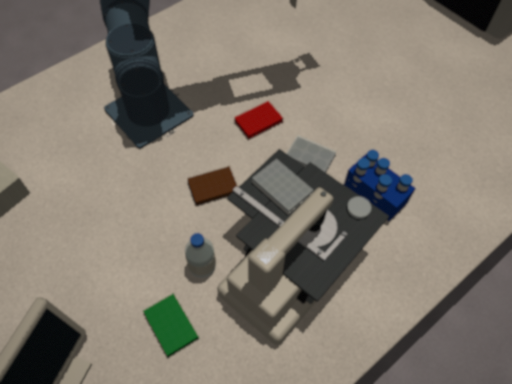

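The plate on the stage is at top-view pixel (234,169). The other candidates are the spare plate on the bench at (178,218), and brown (268,236), red (193,279) and green (349,151), which are not meant. I'll confirm in a crop.

```bash
cat > h.py <<'E'
import cv2,numpy as np
from scipy.spatial.transform import Rotation as R
def cloud(d):
    K=d['intrinsics'];z=d['range_z'].astype(float);v,u=np.mgrid[:384,:512]
    p=np.stack([(u-K[0,2])/K[0,0]*z,(v-K[1,2])/K[1,1]*z,z],-1)
    r=cv2.Rodrigues(np.array(d['rvec'],float))[0]
    P=(p-np.ravel(d['tvec']))@r; P[z==0]=np.nan; return P
def at_z(d,uv,z):
    K=d['intrinsics'];r=cv2.Rodrigues(np.array(d['rvec'],float))[0]
    c=-r.T@np.ravel(d['tvec']); ray=np.c_[uv,np.ones(len(uv))]@np.linalg.inv(K).T@r
    return c+ray*((z-c[2])/ray[:,2])[:,None]
E
python3 - <<'E'
from h import *
d=dict(np.load('top.npz'));P=cloud(d)
x0,y0,x1,y1=160,70,320,215
im=cv2.resize(d['pixels'][y0:y1,x0:x1,::-1],None,fx=5,fy=4.0 if 0 else 5,interpolation=cv2.INTER_CUBIC)[:, :800]
im=cv2.resize(d['pixels'][85:205,160:320,::-1],None,fx=5,fy=5,interpolation=cv2.INTER_CUBIC)
cv2.imwrite('pics/topcrop.png',im)
z=P[...,2]
for lo,hi in((.155,.165),(.165,.174),(.177,.187)):
    m=((z>lo)&(z<hi)); m[:, :130]=0;m[:,330:]=0;m[:70]=0;m[225:]=0
    n,l,s,c=cv2.connectedComponentsWithStats(m.astype(np.uint8))
    for i in range(1,n):
        if s[i,4]>30:
            q=P[l==i]; print(lo,s[i].tolist(),q.mean(0).round(4),[np.round(a,3) for a in cv2.minAreaRect(q[:,:2].astype(np.float32)*1000)])
E
```

```text
0.155 [178, 84, 91, 121, 4348] [0.6332 0.0881 0.1607] [array([626.042,  45.261]), array([327.525, 279.379]), np.float64(8.998)]
0.155 [249, 112, 39, 77, 1370] [ 0.6142 -0.0522  0.1605] [array([590.628, -59.357]), array([226.357,  85.128]), np.float64(7.035)]
0.155 [310, 162, 11, 10, 50] [ 0.5191 -0.1799  0.1566] [array([ 518.997, -179.61 ]), array([29.011, 26.054]), np.float64(20.263)]
0.165 [192, 114, 11, 18, 64] [0.7013 0.1528 0.1719] [array([700.923, 152.123]), array([28.497, 55.42 ]), np.float64(79.699)]
0.165 [245, 120, 25, 69, 320] [ 0.5796 -0.0125  0.1705] [array([581.038, -11.958]), array([220.004,  15.587]), np.float64(8.857)]
0.177 [216, 145, 36, 47, 1198] [0.5422 0.0621 0.1825] [array([543.563,  62.152]), array([127.079,  83.625]), np.float64(3.55)]
```

View pics/topcrop.png

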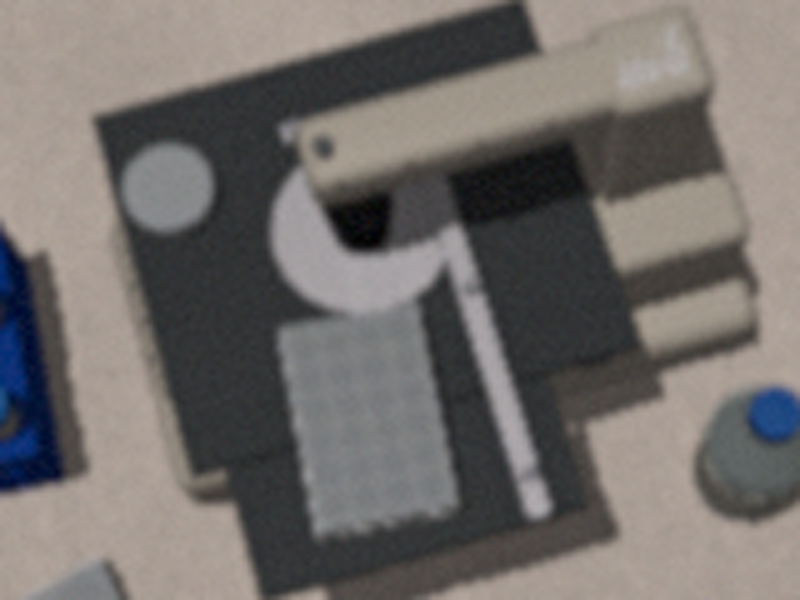

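The crop confirms it: the pale gridded 24-well plate is at crop (365,425) on the stage beside the guide, which runs from (455,235) to (540,510). From the fits, stage_centre is about (0.668, 0.052) with yaw 9.0°. The guide lands at y=-49.6 mm where -50 is expected, so this checks out. The plate is at stage (-121, +30) mm, turned by -5.5°.

Plan: turn the tool and push the plate to the guide from +y with two spread fingers. Then turn 90° and push its end along +x.

```bash
python3 -m creep '{"dp":[[0,0,0],[0,0,0],[0,0,0],[0,0,0],[0,0,0],[0,0,0],[0,0,0],[0,0,0]],"delta_rot":[[0,0,0.1625],[0,0,0.1625],[0,0,0.1625],[0,0,0.1625],[0,0,0.1625],[0,0,0.1625],[0,0,0.1625],[0,0,0]],"claw":[0.55,0.55,0.55,0.55,0.55,0.55,0.55,0.55]}'; python3 -m creep '{"dp":[[-0.8,0.55,0],[-0.8,0.55,0],[-0.8,0.55,0],[-0.8,0.55,0],[-0.8,0.55,0],[-0.8,0.55,0],[-0.8,0.55,0],[-0.8,0.55,0],[-0.8,0.55,0],[-0.8,0.55,0]],"delta_rot":[[0,0,0],[0,0,0],[0,0,0],[0,0,0],[0,0,0],[0,0,0],[0,0,0],[0,0,0],[0,0,0],[0,0,0]],"claw":[0.55,0.55,0.55,0.55,0.55,0.55,0.55,0.55,0.55,0.55]}'
```

```text
time: 1.1
position: [0.1219, 0.536, 0.2182]
tcp_rot: [0.0, 0.649, 0.76, -0.0]
force: [-0.6, -0.1, 0.6]
opening: 0.0515
finger_force: 0.0
time: 2.35
position: [0.2893, 0.3594, 0.2186]
tcp_rot: [-0.0, 0.648, 0.761, -0.0]
force: [0.6, -0.3, 1.1]
opening: 0.051
finger_force: 0.0
```

```bash
python3 -m creep '{"dp":[[-0.8,0.56,0],[-0.8,0.56,0],[-0.8,0.56,0],[-0.8,0.56,0],[-0.8,0.56,0],[-0.8,0.56,0],[-0.8,0.56,0],[-0.8,0.56,0],[-0.8,0.56,0],[-0.8,0.56,0]],"delta_rot":[[0,0,0],[0,0,0],[0,0,0],[0,0,0],[0,0,0],[0,0,0],[0,0,0],[0,0,0],[0,0,0],[0,0,0]],"claw":[0.55,0.55,0.55,0.55,0.55,0.55,0.55,0.55,0.55,0.55]}'; python3 -m creep '{"dp":[[-0.7,0.55,0],[-0.7,0.55,0],[-0.7,0.55,0],[-0.7,0.5,0],[0,0,0],[0,0,0]],"delta_rot":[[0,0,0],[0,0,0],[0,0,0],[0,0,0],[0,0,0],[0,0,0]],"claw":[0.55,0.55,0.55,0.55,0.55,0.55]}'
python3 - <<'E'
from rig import vision
from h import *
d=vision.get_image('wrist'); np.savez('w1.npz',**d); cv2.imwrite('pics/w1.png',d['pixels'][...,::-1])
r=cv2.Rodrigues(np.array(d['rvec'],float))[0]; print('cam',-r.T@np.ravel(d['tvec']),r[2])
E
```

```text
time: 3.6
position: [0.4586, 0.1835, 0.2185]
tcp_rot: [-0.0, 0.648, 0.761, -0.0]
force: [0.4, -0.5, -0.7]
opening: 0.051
finger_force: 0.0
time: 4.35
position: [0.5218, 0.1235, 0.2185]
tcp_rot: [-0.0, 0.65, 0.76, -0.0]
force: [-0.4, -0.5, -0.3]
opening: 0.0512
finger_force: 0.0
cam [0.50923074 0.20092154 0.38633736] [ 0.0434436  -0.28378179 -0.95790425]
```

View pics/w1.png

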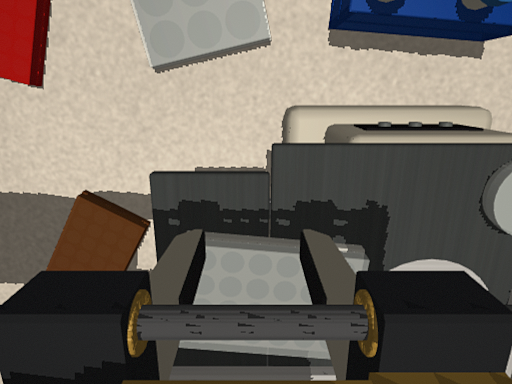

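The wrist view looks toward stage +y at the top. The plate's +y edge shows at rows 235–250, between the fingers at (190,235) and (315,235). I'll check the edge clearance and refine the stage yaw by depth.

```bash
cat >> h.py <<'E'
C=np.array([.668,.052]);Y=np.radians(9.0);A=np.array([[np.cos(Y),np.sin(Y)],[-np.sin(Y),np.cos(Y)]])
def st(p): return (np.asarray(p)[...,:2]-C)@A.T*1000
E
python3 - <<'E'
from h import *
d=dict(np.load('w1.npz'));P=cloud(d);z=P[...,2];S=st(P)
m=(z>.178)&(z<.187); m[:, :160]=0; m[:,370:]=0; m[:225]=0
q=S[m];print(len(q),q.min(0),q.max(0),'z',np.median(z[m]))
for x0 in range(-180,-60,10):
    k=q[abs(q[:,0]-x0)<3]
    if len(k): print(x0,k[:,1].max().round(1),end='; ')
v=[(160,182),(260,182),(300,150),(480,150)]
# stage edges: column-wise first stage-height pixel
for c in (170,200,230,260,290,350,400,450,475):
    r=np.where((z[130:260,c]>.155)&(z[130:260,c]<.164))[0]
    if len(r): print(c,S[130+r[0],c].round(1),z[130+r[0],c].round(4))
print(st([.5218,.1235]))
E
```

```text
8277 [-187.70920166  -19.43177787] [-55.3209654   73.49286759] z 0.18395598446741857
-180 -1.5; -170 56.2; -160 73.4; -150 72.5; -140 71.6; -130 70.8; -120 69.9; -110 68.7; -100 67.8; -90 30.5; -80 -2.5; -70 64.7; 170 [-191.7  117. ] 0.1561
200 [-170.5  117.1] 0.1568
230 [-149.4  117.1] 0.1566
260 [-128.4  117.2] 0.1572
290 [-108.2  137.1] 0.159
350 [-66.5 137.1] 0.1554
400 [-33.4 136.9] 0.1585
450 [  0.5 136.8] 0.1587
475 [ 18.1 136.7] 0.1577
[-133.21497114   93.49043514]
```

```bash
python3 -m creep '{"dp":[[0,0,0.6],[0,0,0.6],[0,0,0.5],[0,0,0.4],[0,0,0]],"delta_rot":[[0,0,0],[0,0,0],[0,0,0],[0,0,0],[0,0,0]],"claw":[0.55,0.55,0.55,0.55,0.55]}'; python3 -m creep '{"dp":[[-0.15,0,0],[-0.15,0,0],[-0.15,0,0],[-0.15,0,0],[-0.15,0,0],[-0.15,0,0],[-0.15,0,0],[-0.15,0,0]],"delta_rot":[[0,0,0],[0,0,0],[0,0,0],[0,0,0],[0,0,0],[0,0,0],[0,0,0],[0,0,0]],"claw":[0.55,0.55,0.55,0.55,0.55,0.55,0.55,0.55]}'
```

```text
time: 5.03
position: [0.5216, 0.1234, 0.165]
tcp_rot: [-0.001, 0.65, 0.76, -0.001]
force: [1.2, -0.6, 0.5]
opening: 0.051
finger_force: 0.0
time: 6.02
position: [0.527, 0.0936, 0.1662]
tcp_rot: [0.0, 0.65, 0.76, 0.0]
force: [-0.1, 1.9, 1.0]
opening: 0.0511
finger_force: 0.9
```

```bash
python3 -m creep '{"dp":[[-0.1,0,0],[-0.1,0,0],[-0.1,0,0],[-0.1,0,0]],"delta_rot":[[0,0,0],[0,0,0],[0,0,0],[0,0,0]],"claw":[0.55,0.55,0.55,0.55]}'; python3 - <<'E'
from rig import arm,vision
from h import *
s=arm.state();print(st(s['position']),s['force'])
d=vision.get_image('top');P=cloud(d);z=P[...,2]
m=((z>.177)&(z<.187)); m[:,:200]=0;m[:,262:]=0;m[:135]=0;m[205:]=0
q=P[m];print(len(q),st(q.mean(0)),cv2.minAreaRect(st(q).astype(np.float32)))
cv2.imwrite('pics/t2.png',cv2.resize(d['pixels'][85:205,160:320,::-1],None,fx=5,fy=5,interpolation=cv2.INTER_CUBIC))
E
```

```text
time: 6.52
position: [0.5285, 0.0838, 0.1662]
tcp_rot: [0.0, 0.65, 0.76, 0.0]
force: [0.0, 1.8, 2.0]
opening: 0.0509
finger_force: 1.0
[-132.82953037   53.24293273] [0.00663405 1.82945268 1.98336846]
528 [-127.06667088  -20.66542214] ((-120.92820739746094, -26.933055877685547), (47.45075607299805, 130.8896942138672), 77.63688659667969)
```

View pics/t2.png

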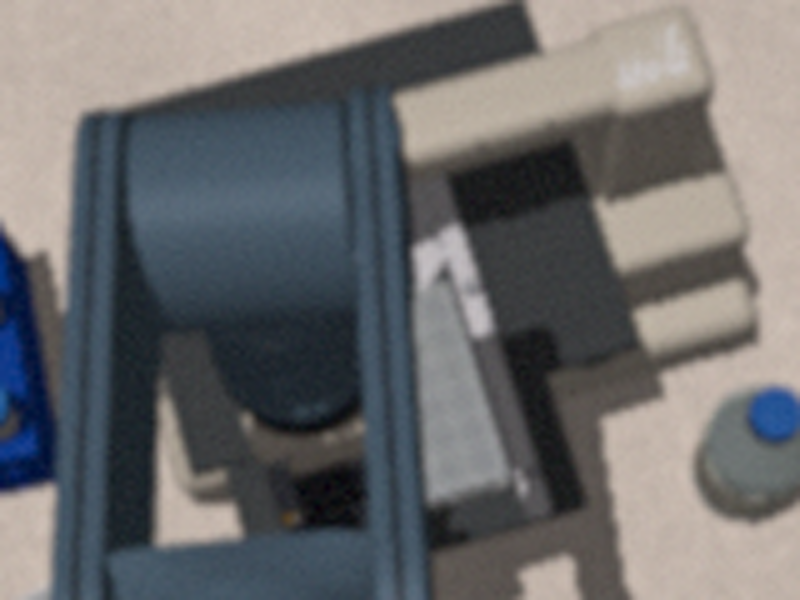

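The arm hides half the plate. Its right edge, (440,275) to (505,490), runs close along the guide. I'll push on in 1 mm steps until the force rises.

```bash
python3 -m creep '{"dp":[[-0.06,0,0],[-0.06,0,0]],"delta_rot":[[0,0,0],[0,0,0]],"claw":[0.55,0.55]}'; python3 -m creep '{"dp":[[-0.04,0,0],[0,0,0]],"delta_rot":[[0,0,0],[0,0,0]],"claw":[0.55,0.55]}'
```

```text
time: 6.82
position: [0.5289, 0.0811, 0.1662]
tcp_rot: [-0.0, 0.65, 0.76, 0.0]
force: [-0.4, 5.3, 2.1]
opening: 0.0511
finger_force: 3.0
time: 7.08
position: [0.5289, 0.0811, 0.1662]
tcp_rot: [-0.001, 0.65, 0.76, 0.001]
force: [-0.9, 6.0, 2.2]
opening: 0.0514
finger_force: 3.1
```

```bash
python3 -m creep '{"dp":[[-0.04,0,0],[0,0,0]],"delta_rot":[[0,0,0],[0,0,0]],"claw":[0.55,0.55]}'
```

```text
time: 7.32
position: [0.5289, 0.081, 0.1662]
tcp_rot: [-0.001, 0.65, 0.76, 0.001]
force: [-1.0, 8.7, 2.5]
opening: 0.0512
finger_force: 4.5
```

The force rose with no motion and the TCP is at stage y≈50.5, so the front face is at 43 mm: the plate is flush on the guide. Now back off, rise and turn, then go behind the −x end.

```bash
python3 -m creep '{"dp":[[0.1,0,0],[0.5,0,0],[0.6,0,0],[0,0,-0.7],[0,0,-0.8],[0,0,-0.7],[0,0,0]],"delta_rot":[[0,0,0],[0,0,0],[0,0,0],[0,0,0],[0,0,0],[0,0,0],[0,0,0]],"claw":[0.55,0.55,0.55,0.55,0.55,0.4,0.4]}'; python3 -m creep '{"dp":[[0,0,0],[0,0,0],[0,0,0],[0,0,0],[0,0,0],[0,0,0],[0,0,0],[0,0,0],[0,0,0],[0,0,0]],"delta_rot":[[0,0,-0.167],[0,0,-0.167],[0,0,-0.167],[0,0,-0.167],[0,0,-0.167],[0,0,-0.167],[0,0,-0.167],[0,0,-0.167],[0,0,-0.167],[0,0,0]],"claw":[0.4,0.4,0.4,0.4,0.4,0.4,0.4,0.4,0.4,0.4]}';  python3 -m creep '{"dp":[[0.6,-0.6,0],[0.6,-0.6,0],[0.6,-0.6,0],[0.6,-0.6,0],[0.6,-0.6,0],[0.3,-0.1,0],[0,0,0]],"delta_rot":[[0,0,0],[0,0,0],[0,0,0],[0,0,0],[0,0,0],[0,0,0],[0,0,0]],"claw":[0.4,0.4,0.4,0.4,0.4,0.4,0.4]}'
python3 - <<'E'
from rig import arm,vision
from h import *
s=arm.state();print(st(s['position']),s['force'],s['joint_pos'],2*np.degrees(np.arctan2(s['tcp_rot'][2],s['tcp_rot'][1])))
d=vision.get_image('wrist'); np.savez('w2.npz',**d); cv2.imwrite('pics/w2.png',d['pixels'][...,::-1])
P=cloud(d);z=P[...,2];S=st(P);m=(z>.178)&(z<.187);q=S[m];print(len(q),q.min(0),q.max(0))
d=vision.get_image('top'); np.savez('t3.npz',**d)
P=cloud(d);z=P[...,2]
m=((z>.177)&(z<.187)); m[:,:200]=0;m[:,262:]=0;m[:135]=0;m[205:]=0
q=P[m];print(len(q),st(q.mean(0)),cv2.minAreaRect(st(q).astype(np.float32)))
E
```

```text
time: 8.2
position: [0.5253, 0.1092, 0.2223]
tcp_rot: [0.001, 0.65, 0.76, 0.001]
force: [-0.4, -0.2, -0.2]
opening: 0.0385
finger_force: 0.0
time: 9.45
position: [0.524, 0.1089, 0.2201]
tcp_rot: [-0.001, -0.079, 0.997, 0.0]
force: [-0.2, -0.6, 1.1]
opening: 0.0365
finger_force: 0.0
time: 10.32
position: [0.4548, 0.0186, 0.2214]
tcp_rot: [0.0, -0.078, 0.997, 0.0]
force: [0.5, 0.2, -0.0]
opening: 0.0373
finger_force: 0.0
[-215.84459023    0.35628575] [ 0.49411345  0.16024296 -0.04213749] [-2.05221751e-01  8.33044404e-02  1.74331663e+00  1.93538730e-04
  1.31455043e+00 -1.93300193e+00] 188.99170379539223
7653 [-184.80567194  -56.70171784] [-82.06311497  39.03163299]
0 [nan nan] ((0.0, 0.0), (0.0, 0.0), 0.0)<stdin>:9: RuntimeWarning: Mean of empty slice.
  ret = um.true_divide(
```

View pics/w2.png

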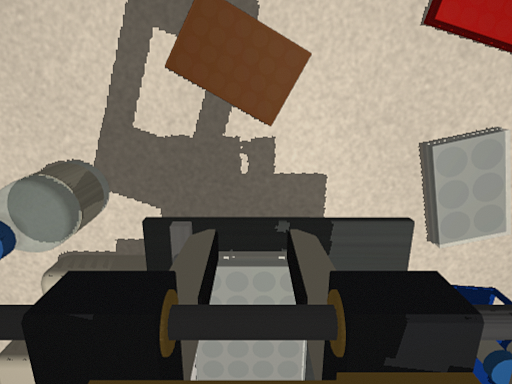

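The view shows the plate's −x end at rows 252–260 centred between the fingers, at about x=−185. The TCP is at x=−216, clear of it. Now lower and push along the guide with a very slight bias toward it.

```bash
python3 -m creep '{"dp":[[0,0.1,0.6],[0,0,0.6],[0,0,0.6],[0,0,0.4],[0,0,0],[-0.3,0,0],[-0.3,0,0],[-0.2,0,0],[-0.1,0,0]],"delta_rot":[[0,0,0],[0,0,0],[0,0,0],[0,0,0],[0,0,0],[0,0,0],[0,0,0],[0,0,0],[0,0,0]],"claw":[0.4,0.4,0.4,0.4,0.4,0.4,0.4,0.4,0.4]}'; python3 -m creep '{"dp":[[-0.12,0,0],[-0.2,-0.005,0],[-0.2,-0.005,0],[-0.2,-0.005,0],[-0.2,-0.005,0],[-0.2,-0.005,0],[-0.2,-0.005,0],[-0.2,-0.005,0],[-0.2,-0.005,0],[-0.2,-0.005,0]],"delta_rot":[[0,0,0],[0,0,0],[0,0,0],[0,0,0],[0,0,0],[0,0,0],[0,0,0],[0,0,0],[0,0,0],[0,0,0]],"claw":[0.4,0.4,0.4,0.4,0.4,0.4,0.4,0.4,0.4,0.4]}'
python3 -c "
from h import *;from rig import arm;s=arm.state();print(st(s['position']))"
```

```text
time: 11.55
position: [0.4777, 0.025, 0.1663]
tcp_rot: [0.0, -0.079, 0.997, -0.0]
force: [0.3, -0.9, 0.4]
opening: 0.0372
finger_force: 0.0
time: 12.8
position: [0.5233, 0.0322, 0.166]
tcp_rot: [-0.002, -0.08, 0.997, 0.001]
force: [-8.3, 2.1, 6.3]
opening: 0.037
finger_force: 4.0
[-145.9733451     3.05492889]
```

The force is higher than in the y push (−8 N in x, 6 N in z), so I'll look before going on.

```bash
python3 - <<'E'
from rig import arm,vision
from h import *
s=arm.state();print(s['force'],s['torque'],s['position'])
d=vision.get_image('wrist'); np.savez('w3.npz',**d)
P=cloud(d);z=P[...,2];S=st(P);m=(z>.174)&(z<.195)&(S[...,0]>-160)&(S[...,0]<-60)&(abs(S[...,1])<50);q=S[m];print(len(q),q.min(0),q.max(0))
X=np.c_[q,np.ones(len(q))];print('plane',np.linalg.lstsq(X,z[m]*1000,rcond=None)[0])
a=d['pixels'][...,::-1]
d=vision.get_image('side'); np.savez('s3.npz',**d); b=d['pixels'][130:274,210:402,::-1]
cv2.imwrite('pics/c3.png',np.hstack([cv2.resize(a,(400,300)),cv2.resize(b,(400,300),interpolation=cv2.INTER_CUBIC)]))
E
```

```text
[-8.28889991  2.06149087  6.33616896] [ 0.30716901  1.47500091 -0.00576337] [0.52334593 0.03218206 0.16603226]
9049 [-156.29703801  -44.69859613] [-69.79513477  36.15427759]
plane [-8.28772005e-04  2.96819900e-04  1.83571098e+02]
```

View pics/c3.png

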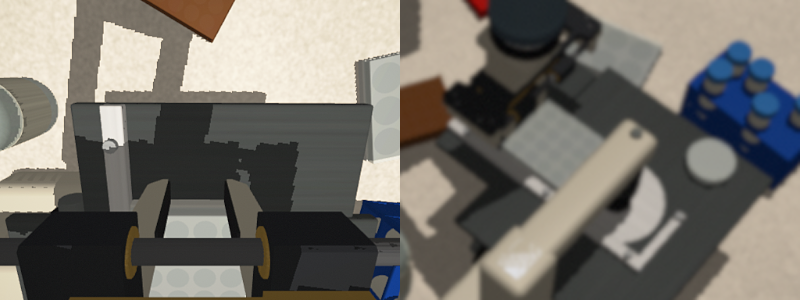

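The plate is flat (plane slope about 0) and runs along the guide, so the extra load comes from my bias pressing it there. I'll drop the bias, ease off slightly and continue.

```bash
python3 -m creep '{"dp":[[-0.1,0.04,0],[-0.2,0,0],[-0.2,0,0],[-0.2,0,0],[-0.2,0,0]],"delta_rot":[[0,0,0],[0,0,0],[0,0,0],[0,0,0],[0,0,0]],"claw":[0.4,0.4,0.4,0.4,0.4]}'
python3 -c "
from h import *;from rig import arm;s=arm.state();print(st(s['position']),A@s['force'][:2])"
```

```text
time: 13.52
position: [0.5473, 0.036, 0.1661]
tcp_rot: [0.0, -0.079, 0.997, -0.0]
force: [-0.8, -0.2, 1.3]
opening: 0.0373
finger_force: 0.6
[-121.6972328     3.10594831] [-0.84099231 -0.03009403]
```

```bash
python3 -m creep '{"dp":[[-0.2,0,0],[-0.2,0,0],[-0.2,0,0],[-0.2,0,0],[-0.2,0,0],[-0.2,0,0],[-0.2,0,0],[-0.15,0,0],[0,0,0]],"delta_rot":[[0,0,0],[0,0,0],[0,0,0],[0,0,0],[0,0,0],[0,0,0],[0,0,0],[0,0,0],[0,0,0]],"claw":[0.4,0.4,0.4,0.4,0.4,0.4,0.4,0.4,0.4]}'
python3 - <<'E'
from h import *;from rig import arm,vision;s=arm.state();print(st(s['position']),A@s['force'][:2])
d=vision.get_image('side'); np.savez('s4.npz',**d); b=d['pixels'][140:275,230:410,::-1]
cv2.imwrite('pics/s4.png',cv2.resize(b,None,fx=4.4,fy=4.4,interpolation=cv2.INTER_CUBIC))
E
```

```text
time: 14.65
position: [0.5855, 0.0422, 0.1661]
tcp_rot: [0.0, -0.079, 0.997, -0.0]
force: [0.8, -0.4, 0.1]
opening: 0.0374
finger_force: 0.0
[-82.96165723   3.26040066] [ 0.70291522 -0.48129089]
```

View pics/s4.png

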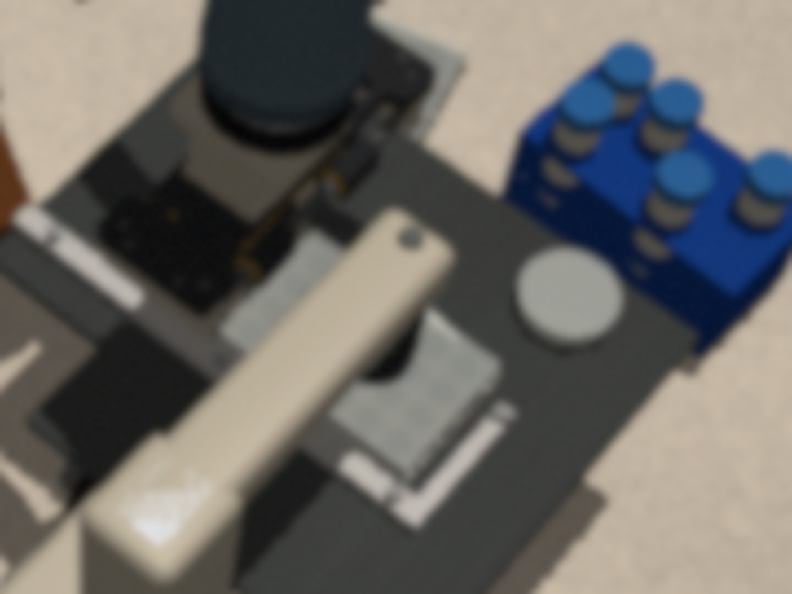

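The plate's front edge, (405,475) to (500,370), is square to the end stop, (415,515) to (510,410), with about a 10 mm gap. The gripper is clear of the lamp arm. I'll finish slowly.

```bash
python3 -m creep '{"dp":[[-0.1,0,0],[-0.1,0,0],[-0.1,0,0],[-0.06,0,0]],"delta_rot":[[0,0,0],[0,0,0],[0,0,0],[0,0,0]],"claw":[0.4,0.4,0.4,0.4]}'
python3 -c "
from h import *;from rig import arm;s=arm.state();print(st(s['position']),A@s['force'][:2])"; python3 -m creep '{"dp":[[-0.05,0,0],[-0.05,0,0]],"delta_rot":[[0,0,0],[0,0,0]],"claw":[0.4,0.4]}'
python3 -c "
from h import *;from rig import arm;s=arm.state();print(st(s['position']),A@s['force'][:2])"
```

```text
time: 15.2
position: [0.5941, 0.0436, 0.1661]
tcp_rot: [-0.0, -0.079, 0.997, -0.0]
force: [-1.4, -0.6, -0.3]
opening: 0.0375
finger_force: 0.6
[-74.35520817   3.26048841] [-1.44287415 -0.41261942]
time: 15.45
position: [0.5952, 0.0438, 0.1661]
tcp_rot: [-0.001, -0.079, 0.997, -0.0]
force: [-6.2, -2.2, 4.8]
opening: 0.037
finger_force: 3.8
[-73.20988407   3.32679371] [-6.4847269  -1.20183288]
```

```bash
python3 -m creep '{"dp":[[-0.04,0,0],[-0.04,0,0],[0,0,0]],"delta_rot":[[0,0,0],[0,0,0],[0,0,0]],"claw":[0.4,0.4,0.4]}'
python3 - <<'E'
from h import *;from rig import arm,vision;s=arm.state();print(st(s['position']),A@s['force'][:2])
d=vision.get_image('side'); np.savez('s5.npz',**d); b=d['pixels'][210:265,290:365,::-1]
cv2.imwrite('pics/s5.png',cv2.resize(b,None,fx=10,fy=10,interpolation=cv2.INTER_CUBIC))
E
```

```text
time: 15.82
position: [0.5952, 0.0439, 0.166]
tcp_rot: [-0.003, -0.08, 0.997, -0.0]
force: [-11.5, -2.7, 6.0]
opening: 0.0373
finger_force: 5.7
[-73.13636947   3.38844084] [-11.80804735  -0.84449327]
```

View pics/s5.png

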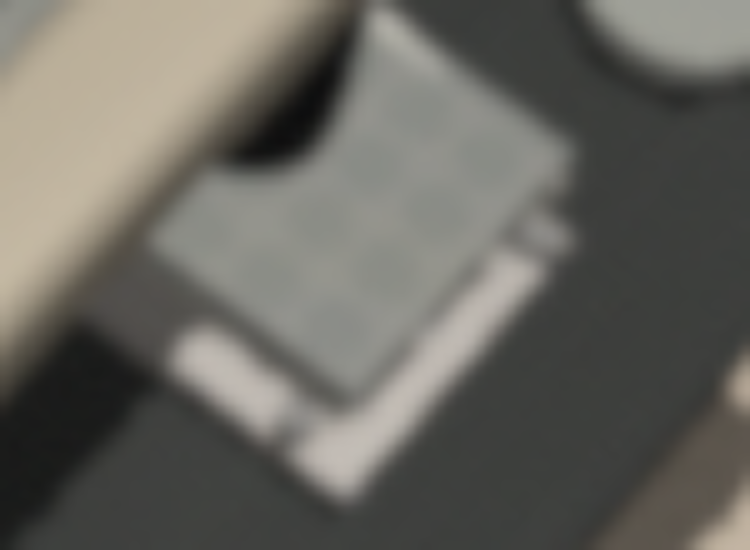

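The picture shows the plate's corner at crop (350,400), tucked into the guide/stop corner with even strips along both bars. I'll check it numerically against the outer corner of the bars at (345,505).

```bash
python3 - <<'E'
from h import *
d=dict(np.load('s5.npz'))
f=lambda u,v,z: st(at_z(d,[(290+u/10-.45,210+v/10-.45)],z)[0]).round(1)
print('plate corner (63,-41.5)',f(350,400,.182),'right corner (63,41.5)',f(577,150,.182),'bar corner (74,-57)',f(345,505,.170))
print('guide outer edge y-57',f(170,365,.170),'left plate edge y-41.5',f(150,240,.182))
P=cloud(d);z=P[...,2];S=st(P)
m=(z>.179)&(z<.187)&(abs(S[...,0])<75)&(abs(S[...,1])<55);q=S[m];print(len(q),q.min(0),q.max(0),np.linalg.lstsq(np.c_[q,np.ones(len(q))],z[m]*1000,rcond=None)[0])
far=q[q[:,0]>30]
for y in range(-35,40,10):
    k=q[abs(q[:,1]-y)<3]; print(y,k[:,0].max().round(1),end=' ')
print()
for x in range(-60,60,10):
    k=q[abs(q[:,0]-x)<3]
    if len(k): print(x,k[:,1].min().round(1),k[:,1].max().round(1),end='; ')
g=(z>.166)&(z<.174)&(S[...,0]>-40)&(S[...,0]<95)&(S[...,1]<-30)&(S[...,1]>-75);q=S[g];print('\nbars',q.min(0),q.max(0))
E
```

```text
plate corner (63,-41.5) [ 62.9 -44.9] right corner (63,41.5) [64.  40.2] bar corner (74,-57) [ 75.3 -60.7]
guide outer edge y-57 [ 24.8 -59.4] left plate edge y-41.5 [  4.7 -43. ]
738 [-63.99192924 -45.56861291] [63.92962267 39.87428439] [ 8.48838498e-04 -2.31939350e-03  1.81313955e+02]
-35 63.3 -25 63.4 -15 63.1 -5 63.3 5 62.1 15 63.1 25 63.9 35 62.4 
-60 -39.8 39.7; -50 -44.0 33.1; 10 -42.8 39.2; 20 -44.3 38.3; 30 -44.9 37.5; 40 -43.9 37.9; 50 -44.1 39.4; 
bars [  1.25423484 -60.83576432] [ 74.7121177  -30.33820694]
```

The plate and the bars share the same small camera offset (about +1, −3 mm), so the plate is home to within about 1 mm. Next, back off and check once more.

```bash
python3 -m creep '{"dp":[[0.12,0,0],[0.3,0,0],[0.5,0,0],[0.6,0,0],[0.6,0,0],[0,0,-0.6],[0,0,-0.6],[0,0,-0.6],[0,0,0],[0,0,0]],"delta_rot":[[0,0,0],[0,0,0],[0,0,0],[0,0,0],[0,0,0],[0,0,0],[0,0,0],[0,0,0],[0,0,0],[0,0,0]],"claw":[0.4,0.4,0.4,0.4,0.4,0.4,0.4,0.4,0.4,0.4]}'
python3 - <<'E'
from h import *;from rig import arm,vision
d=vision.get_image('side');o=dict(np.load('s5.npz'))
P=cloud(d);z=P[...,2];S=st(P)
m=(z>.179)&(z<.187)&(abs(S[...,0])<75)&(abs(S[...,1])<55);q=S[m];print(len(q),q.min(0),q.max(0))
e=abs(d['pixels'][210:265,310:365].astype(int)-o['pixels'][210:265,310:365]).mean();print('diff',e)
for y in range(-35,40,10):
    k=q[abs(q[:,1]-y)<3]; print(y,k[:,0].max().round(1),k[:,0].min().round(1),end='; ')
d=vision.get_image('wrist');P=cloud(d);z=P[...,2];S=st(P)
print()
for y in range(-35,40,5):
    k=S[(z>.178)&(z<.187)&(abs(S[...,1]-y)<2)&(S[...,0]<-40)&(S[...,0]>-75)]
    if len(k): print(y,k[:,0].min().round(1),end='; ')
E
```

```text
time: 17.12
position: [0.546, 0.036, 0.2109]
tcp_rot: [-0.0, -0.079, 0.997, 0.0]
force: [-0.4, 0.8, -0.6]
opening: 0.0373
finger_force: 0.0
751 [-62.71496069 -46.64162114] [63.62407105 39.74063314]
diff 0.6080440771349862
-35 63.2 -61.5; -25 62.2 -61.0; -15 62.5 -59.4; -5 63.1 -61.1; 5 59.0 -61.9; 15 62.8 -62.3; 25 63.1 -62.5; 35 63.5 -61.3; 
-25 -64.5; -20 -64.4; -15 -64.3; -10 -64.2; -5 -64.3; 0 -64.6; 5 -64.6; 10 -64.7; 15 -64.8; 20 -64.2; 25 -64.6; 30 -64.5;
```

The −x end is straight at about −64.5 mm and square to the stage. The plate did not move as the fingers left, and the robot is clear. Handing in.

```bash
python3 -c "
from rig import arm;print(arm.finish_job())"
```

```text
the job is handed in; nothing more can be done
None
```

The plate is in the corner of the stage, flush along the side guide and against the end stop to within about 1 mm by the cameras, and the robot is clear; I handed the job in at about 17 s and got no verdict back.

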